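# Rebuild the tray shaker's drive stud

### The arm

A 7-joint arm with a two-finger parallel gripper is mounted at the origin on the work surface. World frame = base frame: x ahead of the robot, y to its left, z up, the work surface at z = 0. Lengths are in m, angles in rad, forces in N, time in s.
With the tool pointing down it reaches from about 0.4 to 0.85 m from the base axis. Payload 4.5 kg.
Tool frame: the origin (TCP) lies at the very end of the fingers, on their centre line; the grasp point (between the pads) lies 19 mm behind it (tcp_to_grasp is the z of the grasp point in the tool frame, in m); z points along the fingers, y is the line along which they close (so a half turn about z gives the same grasp; the last joint's range is limited). The gripper opens to 88 mm and grips with 3 to 60 N. Pads are 18 mm wide; open, the fingers measure 123 mm over their backs; the gripper's body (75 mm by 187 mm) begins 45 mm behind the grasp point.
Start: joints at [1.277, 0.689, -0.195, 1.565, 0.157, 0.902, -0.215], TCP at [0.201, -0.592, 0.239] pointing down, gripper open.
Joint ranges: [-3.01, 3.01], [-0.46, 2.08], [-1.47, 1.51], [0.13, 2.56], [-1, 4.14], [0.04, 2.09], [-2.66, 2.66]. Speed limits (rad/s): [2.57, 2.57, 3.14, 3.14, 3.14, 3.14, 3.14].

### API

Orientations are given as a unit quaternion [x, y, z, w].
In Python, from plant import * gives the robot as it stands. The module is installed in compiled form; this text tells all that it offers.
- The arm moves only by the shell command python3 -m jog 'ROWS' [OPENING] [FORCE]. ROWS is JSON, a list that holds one entry, the list of rows, each a list of 6 numbers: the shift along the tool's x, y, z in m, then the turn, a rotation vector about the tool's x, y, z in rad. In form: [[[dx, dy, dz, ax, ay, az], ...]]. A call has 1 to 12 rows; each row shifts and turns the commanded pose from where the row before left it, along the tool's axes as they then stand; what a row does not reach is not made up. A row lasts 1/8 s, in which the tool goes at most 62.5 mm and 10.7 degrees, less where a joint would pass 70% of its speed; a pose out of reach is approached as far as the arm can. A call with a gripper value outside its range is refused whole. OPENING is the finger opening in m, from 0 to 0.0881, set as the call begins (- or left out, the last holds). The fingers move at their own pace and stop on an object; FORCE is the grip in N (left out, the last holds). Time passes only in rows, so rows that do not move let the fingers close. It gives the time, the measured TCP pose, the force, the opening and the grip force at its end, in the units of the state.
- get_state(): the state, without advancing time (a new reading comes with each control period).
- snapshot(name): name is "scene" or "top"; returns a dict with "frame" (420x560x3 uint8, red, green, blue), "mtx" (3x3 intrinsics, pixels), "D" ([k1, k2, p1, p2, k3] as OpenCV has them; the pictures are not rectified), "xyz" and "orientation" of the camera in the world. Camera axes: x right, y down, z forward; pixel columns grow to the right and rows downward; lengths in m; the calibration is good to about 2 mm. A picture is of the moment at which its call begins. There is no depth.
- finish_job(): hands the job in; it is judged then, once.
The state is a dict: "clock": time; "q": joint angles; "qd": joint speeds; "joint_torque": joint torques, N m; "tool_pos": TCP position; "eef_rot": TCP orientation; "contact_force": force on the tool from outside, world axes, zero at the start; "moment": the same for the moment, N m; "opening": opening from 0.0 (shut) to 1.0 (fully open); "finger_force": force on a finger pad.
Only numpy, scipy, OpenCV 4.12 (cv2) and the standard library are available. Lean on these libraries where they do the work, as an engineer would, in place of code of your own. Each camera call takes 0.05 s, during which the arm holds its last target. There are 200 camera calls.

### The job

The tray shaker's platform is off and its mount must be rebuilt: thread the blue spacer, then the steel washer, then the brass bushing onto the upright drive stud, each lowered gently and fully home before the next. The bushing is gripped by the stud's springs, so keep pushing it down by feel until it beds on the washer, hold it there for a moment with a firm push of about 18 N in all, and let go; never load the stack with more than 35 N, and leave the well tray, the sample bottle and the screwdriver alone.

Things in the scene. Friction and masses are not known exactly. Their poses are not given: they have to be found in the camera images.
- stud_seat (a point): Centre of the shaker's steel seat disc (72 mm across, 4 mm proud of its white top, 60 mm above the bench), at the foot of the upright steel stud; z up along the stud. Heights from here: the stud is 30 mm in diameter up to 33.5 mm, 24 mm up to 66 mm, then tapers to 16 mm at the tip at 71 mm. Seat and ring stack are rigid: once a ring is home the force rises steeply.
- stud_tip (a point): Top centre of the stud, 71 mm above stud_seat. 9 to 26 mm below it four black spring grips stand out of the stud to a 27.6 mm circle. The bushing must squeeze them in and they rub on it all the way down, so it stays where it is left; resistance: about 6 to 11 N while it slides. Spacer and washer pass freely.
- spacer_mid (a point): Blue plastic spacer ring: outer diameter 48, bore 32, height 26 mm, about 40 g, standing flat on the bench, axis up; this point is its centre, half-way up, z along its axis. Fully home (bottom on the seat disc) this point is 13 mm above stud_seat.
- washer_mid (a point): Thick dark steel washer: outer diameter 54, bore 32, height 9 mm, about 90 g, lying flat on the bench; this point is its centre, half-way up, z along its axis. Fully home on the spacer this point is 30.5 mm above stud_seat.
- bushing_mid (a point): Brass bushing ring: outer diameter 42, bore 26, height 28 mm, about 150 g, standing on the bench, axis up; this point is its centre, half-way up, z along its axis. Fully home on the washer this point is 49 mm above stud_seat; the stud then stands 8 mm out of it.
- spacer: The blue spacer; origin at the centre of its underside, z up.
- washer: The steel washer; origin at the centre of its underside, z up.
- bushing: The brass bushing; origin at the centre of its underside, z up.
- shaker: The fixed tray shaker, a white and blue box 180 x 180 x 60 mm without the stud; origin at the centre of its underside, z up, x away from its front panel.
- well_tray: Bystander: loose clear well tray with yellow wells, 130 (x) x 240 (y) x 15 mm; origin at the centre of its underside.
- sample_bottle: Bystander: standing jar with a blue cap, 56 mm diameter, 120 mm high; origin at the centre of its underside.
- screwdriver: Bystander: screwdriver lying along its x, about 200 mm long, 26 mm high; origin at its underside near its middle.
Things that resemble listed ones, but are neither listed nor needed, are in the scene too. There is more than one size of the bushing; the job needs the smallest.

How it is judged:
By the outcome, as a careful person would: the job done as asked, in the order asked, and still so for the second after the job is handed in, with the robot touching nothing.
It also fails if it takes over 72 s, if anything falls off the work surface, if the arm or the gripper's body presses on something with over 40 N, if the wrist force passes 120 N, or if a joint passes its speed limit or range.

## Working session

There is one attempt and no reset: what is moved stays moved. The work goes in short steps, Python scripts to look and compute and a shell command to move; the robot and the scene stay as the last step left them, time stands still between calls to the robot, and variables do not carry over. Pictures are saved under pics/ and viewed, at most 10 in all, crops included, and the job is handed in when it is done.

```bash
mkdir -p pics
python3 - <<'E'
from plant import *
import cv2
s=get_state();print({k:s[k] for k in('clock','tool_pos','eef_rot','contact_force','opening')})
for n in("scene","top"):
    d=snapshot(n);cv2.imwrite(f"pics/{n}0.png",d["frame"][:,:,::-1]);print(n,d["mtx"],d["D"],d["xyz"],d["orientation"])
E
```

```text
{'clock': 0.0, 'tool_pos': array([ 0.20098208, -0.59114823,  0.23791481]), 'eef_rot': array([ 9.86589085e-01,  1.63221198e-01, -2.21444640e-04, -8.76432294e-04]), 'contact_force': array([-0.39869365, -0.20161772,  0.24837912]), 'opening': 1.0012177448270971}
scene [[540.27848012   0.         285.35832423]
 [  0.         540.27848012 208.18326876]
 [  0.           0.           1.        ]] [-0.16707468  0.          0.          0.          0.        ] [1.23143179 0.49857384 1.31733665] [ 0.43104297  0.85767571 -0.25145565 -0.12395322]
top [[460.4504345    0.         286.46141443]
 [  0.         460.4504345  215.95984878]
 [  0.           0.           1.        ]] [0.00498042 0.         0.         0.         0.        ] [0.47284987 0.03716536 1.4362143 ] [-0.70539284  0.70679216 -0.03720504  0.03849109]
```

View pics/scene0.png

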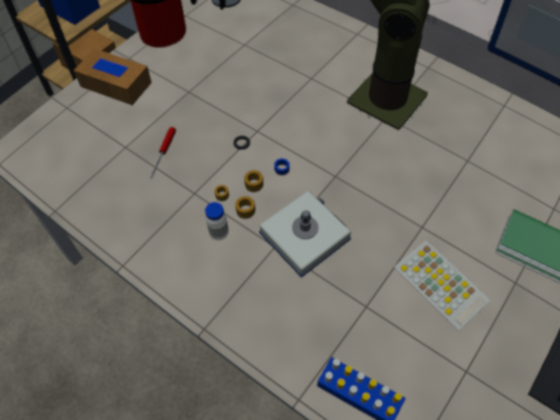

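View pics/top0.png

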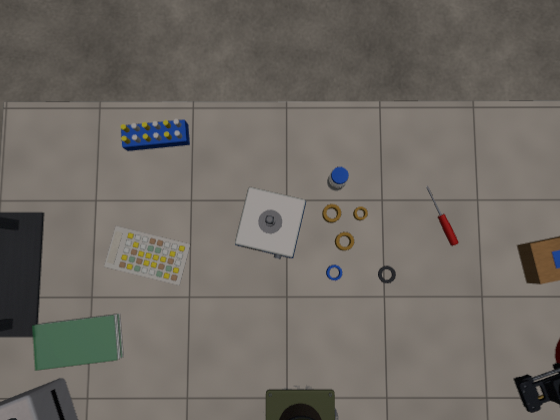

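The scene view shows the stud at (306,215), blue ring (282,166), dark ring (241,142), and brass rings at (254,180), (245,206) and (222,192). In the top view the stud is at (270,219), blue ring (334,272), dark ring (387,274), brass rings at (332,213), (344,241) and (361,213), and the bottle at (339,178).

Candidates (top view pixels):
- **Spacer:** blue ring (334,272). The blue bottle cap (339,178) and blue rack (155,134) look similar.
- **Washer:** dark ring (387,274). The grey seat disc (270,221) looks similar.
- **Bushing:** the smallest of the brass rings (332,213), (344,241) and (361,213), which looks like (361,213).

Next I'll measure them and check a close crop.

```bash
cat > h.py <<'E'
import numpy as np, cv2
from scipy.spatial.transform import Rotation as R
from plant import *
def ray(d,uv):
    p=cv2.undistortPoints(np.array(uv,float).reshape(-1,1,2),d["mtx"],np.array(d["D"])).reshape(-1,2)
    return R.from_quat(d["orientation"]).apply(np.c_[p,np.ones(len(p))])
def plane(d,uv,z):
    r=ray(d,uv);o=np.array(d["xyz"]);return o+r*((z-o[2])/r[:,2])[:,None]
def two(d1,u1,d2,u2):
    a=ray(d1,u1)[0];b=ray(d2,u2)[0];o1=np.array(d1["xyz"]);o2=np.array(d2["xyz"])
    t=np.linalg.lstsq(np.c_[a,-b],o2-o1,rcond=None)[0];p,q=o1+a*t[0],o2+b*t[1]
    return (p+q)/2,np.linalg.norm(p-q)
def proj(d,P):
    Rm=R.from_quat(d["orientation"]).inv().as_matrix();o=np.array(d["xyz"])
    return cv2.projectPoints(np.array(P,float).reshape(-1,1,3),cv2.Rodrigues(Rm)[0],-Rm@o,d["mtx"],np.array(d["D"]))[0].reshape(-1,2)
def mask(f,kind):
    h=cv2.cvtColor(f,cv2.COLOR_RGB2HSV)
    if kind=="blue":return cv2.inRange(h,(105,120,40),(130,255,255))
    if kind=="brass":return cv2.inRange(h,(12,100,50),(30,255,255))
    if kind=="dark":return cv2.inRange(h,(0,0,0),(180,255,95))
def blob(f,kind,c,r=16):
    m=mask(f,kind);w=np.zeros_like(m);cv2.circle(w,tuple(int(round(x)) for x in c),r,255,-1);m&=w
    k=cv2.findContours(m,cv2.RETR_EXTERNAL,cv2.CHAIN_APPROX_NONE)[0]
    k=max(k,key=cv2.contourArea);hull=cv2.convexHull(k);M=cv2.moments(hull)
    return (M["m10"]/M["m00"],M["m01"]/M["m00"]),cv2.fitEllipse(k),cv2.contourArea(hull)
E
python3 - <<'E'
from h import *
t,s=snapshot("top"),snapshot("scene")
for n,k,ct,cs,z in[("spacer","blue",(334,272),(282,166),.013),("washer","dark",(387,274),(241,142),.0045),("b1","brass",(332,213),(254,180),.014),("b2","brass",(344,241),(245,206),.014),("b3","brass",(361,213),(222,192),.014)]:
    try:
        a,b=blob(t["frame"],k,ct,13),blob(s["frame"],k,cs,13)
        print(n,np.round(a[0],1),np.round(a[1][1],1),a[2],np.round(b[0],1),np.round(b[1][1],1),b[2])
        print('  ',plane(t,a[0],z).round(4),plane(s,b[0],z).round(4),two(t,a[0],s,b[0]))
    except Exception as e:print(n,e)
def up(f,x,y,w,h,k):return cv2.resize(f[y:y+h,x:x+w],None,fx=k,fy=k,interpolation=cv2.INTER_CUBIC)
A=up(t["frame"],230,165,175,125,4);B=up(s["frame"],195,120,165,165,3)
cv2.imwrite("pics/c1.png",A[:,:,::-1]);cv2.imwrite("pics/c2.png",B[:,:,::-1])
E
```

```text
spacer [333.8 272.2] [14.2 15. ] 171.0 [281.5 165.9] [13.8 14.8] 162.0
   [[ 0.4521 -0.1054  0.013 ]] [[ 0.4525 -0.1034  0.013 ]] (array([ 0.45165182, -0.10496284,  0.0109601 ]), np.float64(0.0014628594638769338))
washer [386.1 274. ] [16.5 20.1] 267.0 [241.2 142.1] [14.1 16.5] 185.5
   [[ 0.4461 -0.2673  0.0045]] [[ 0.4478 -0.2654  0.0045]] (array([ 0.44584032, -0.26774428,  0.00099684]), np.float64(0.0007519871299346933))
b1 [331.6 212.7] [17.2 17.7] 244.0 [253.  179.6] [17.5 19.5] 278.5
   [[ 0.6358 -0.1007  0.014 ]] [[ 0.5439 -0.1405  0.014 ]] (array([ 0.61690313, -0.08184892,  0.14662196]), np.float64(0.013916531631053379))
b2 [344.3 240.7] [17.3 17.7] 246.5 [244.4 205.4] [17.9 20.1] 289.5
   [[ 0.5485 -0.1389  0.014 ]] [[ 0.6298 -0.1035  0.014 ]] (array([ 0.56019284, -0.16292913, -0.12901716]), np.float64(0.014991375370068435))
b3 [360.2 212.9] [12.3 13.4] 133.5 [221.  191.7] [12.8 13.6] 140.5
   [[ 0.6347 -0.1895  0.014 ]] [[ 0.6338 -0.1889  0.014 ]] (array([ 0.63436996, -0.18895608,  0.01474078]), np.float64(0.0010147599536106846))
```

View pics/c1.png

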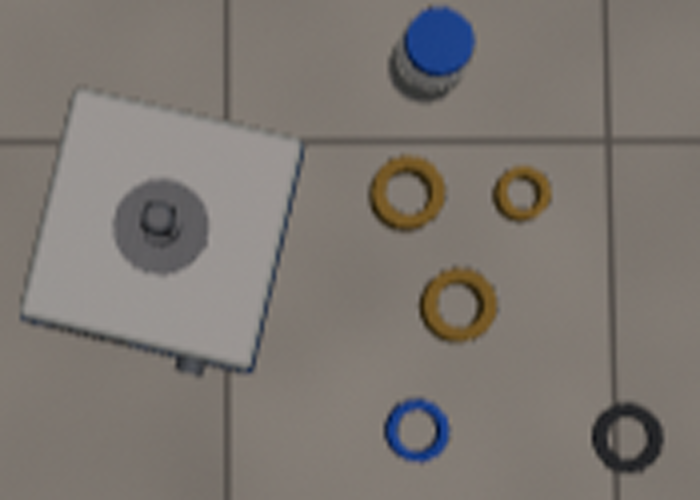

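View pics/c2.png

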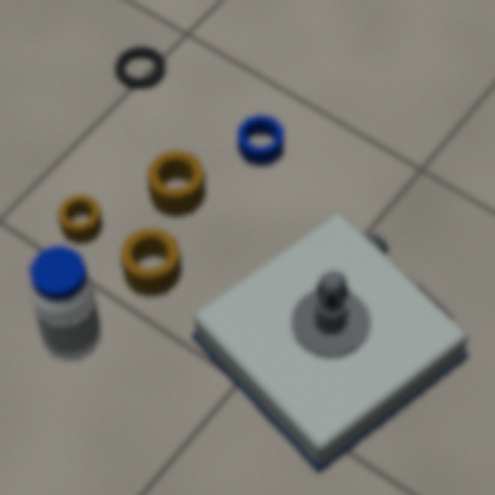

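The crops confirm it. The smallest brass ring sits beside the bottle (about 41 mm across, against about 54 mm for the other two). The blue ring, the dark washer and the stud on its grey disc are also clear. Now I'll measure the stud.

Run:
```python
from h import *
t,s=snapshot("top"),snapshot("scene")
for d,c in((t,(269,220)),(s,(305,225))):
    h=cv2.cvtColor(d["frame"],cv2.COLOR_RGB2GRAY)
    x0,y0=c[0]-20,c[1]-24;w=cv2.resize(h[y0:y0+48,x0:x0+40],None,fx=4,fy=4,interpolation=cv2.INTER_CUBIC)
    print(np.round(h[y0:y0+48:2,c[0]-20:c[0]+20:2]))
```

```text
[[150 150 150 150 150 151 150 150 150 150 151 151 150 151 150 150 150 147
  145 130]
 [150 150 151 150 151 149 149 149 150 150 150 150 150 150 151 150 150 150
  151 150]
 [151 150 150 151 150 150 150 150 150 150 150 150 150 149 150 151 149 150
  150 151]
 [150 151 150 151 150 150 151 149 149 150 150 151 151 150 150 150 151 150
  150 150]
 [149 150 151 150 150 150 151 151 151 151 150 150 150 150 150 150 150 151
  150 150]
 [150 150 151 150 150 151 150 150 150 150 150 150 150 150 151 150 150 150
  151 150]
 [150 150 150 150 151 150 150 151 150 150 151 150 151 150 150 150 150 150
  150 150]
 [150 150 150 150 150 150 150 150 135 108 107 101 116 136 151 150 149 150
  150 150]
 [150 150 150 150 150 150 150 108  92  92  93  93  94  93 116 150 151 150
  150 151]
 [150 150 150 150 150 150 101  96  94  94  94  94  95  93  94 110 150 150
  151 150]
 [150 150 150 150 150 121  95  93  95  57  80  76  75  92  92  95 137 150
  150 150]
 [150 150 151 150 150  93  95  93  72  92  95  93  46  93  93  94 109 150
  150 150]
 [150 150 150 150 149  94  95  93  56  88  95  90  63  89  93  93  93 150
  150 
[... 2281 characters left out ...]
 120 157
  162 162]
 [162 161 162 160 132  98  97  97  99  96  96  97  99  99  99 105 141 160
  160 161]
 [162 161 162 162 155 126  98  96  98  97  98  97  98  97 100 131 158 161
  161 160]
 [161 161 162 162 161 155 136 113  96  95  97  96  93 106 134 158 162 161
  162 160]
 [162 162 162 162 162 161 160 153 138 128 124 128 138 152 160 161 161 161
  161 162]
 [162 162 162 163 162 161 162 162 160 160 159 161 161 161 161 162 162 162
  161 162]
 [162 162 162 163 161 162 161 162 162 162 162 161 160 161 161 162 161 162
  161 161]
 [162 161 161 161 161 162 163 163 161 162 161 162 161 162 160 160 161 162
  161 161]
 [162 162 162 162 162 162 162 162 162 163 162 162 162 162 162 161 161 162
  161 162]]
```

Run:
```python
from h import *
t,s=snapshot("top"),snapshot("scene")
E=[]
for d,c,th in((t,(269,220),122),(s,(305,227),128)):
    h=cv2.GaussianBlur(cv2.cvtColor(d["frame"],cv2.COLOR_RGB2GRAY),(0,0),.6)
    U=8;x0,y0=c[0]-22,c[1]-26
    b=cv2.resize(h[y0:y0+50,x0:x0+44],None,fx=U,fy=U,interpolation=cv2.INTER_CUBIC)
    k=max(cv2.findContours((b<th).astype(np.uint8),0,1)[0],key=cv2.contourArea).reshape(-1,2)
    p=(k+.5)/U-.5+[x0,y0]
    if d is s: p=p[p[:,1]>220]
    for z in(.060,.064):
        w=plane(d,p,z)[:,:2];A=np.c_[2*w,np.ones(len(w))];q=np.linalg.lstsq(A,(w**2).sum(1),rcond=None)[0]
        r=np.sqrt(q[2]+q[0]**2+q[1]**2);print(z,q[:2].round(4),'diam',round(2*r,4),'res',np.std(np.hypot(*(w-q[:2]).T)-r).round(4))
# upper surface of stud tip: light spot
for d,c,th,lo in((t,(269,220),0,0),):
    f=cv2.cvtColor(d["frame"],cv2.COLOR_RGB2GRAY);print(f[208:238,260:280])
print(proj(t,[[.60,.09,.131],[.6,.09,.06]]),proj(s,[[.60,.09,.131],[.6,.09,.06]]))
```

```text
0.06 [0.605  0.0895] diam 0.0714 res 0.0003
0.064 [0.6046 0.0894] diam 0.0712 res 0.0003
0.06 [0.609  0.0936] diam 0.0712 res 0.0005
0.064 [0.611  0.0949] diam 0.0709 res 0.0005
[[150 150 150 150 150 150 149 150 150 150 151 151 150 150 150 150 151 150
  149 151]
 [150 151 150 150 150 150 149 135 136 136 130 129 136 143 150 151 150 150
  150 150]
 [150 150 151 150 150 135 123 107 108 107 100 100 108 116 124 136 150 151
  150 150]
 [150 150 149 136 123 107  95  93  94  93  94  93  95  94  94 109 124 143
  150 151]
 [150 150 135 109  93  92  96  94  93  93  93  93  93  94  93  93  93 117
  136 150]
 [149 129 107  95  93  92  95  94  93  94  93  93  93  94  93  94  92  95
  109 137]
 [135 100  93  95  92  94  95  94  93  94  94  94  95  95  93  92  93  94
   94 110]
 [107  95  95  95  93  94  82  69  77  78  79  84  94  95  94  93  93  93
   93  96]
 [ 94  95  96  93  93  95  63  57  76  79  79  75  76  76  93  92  94  93
   93  94]
 [ 96  95  96  93  93  87  57  85  90  93  93  86  65  45  93  93  95  93
   93  94]
 [ 96  95  96  92  94  72  65  92  93  95  95  92  72  47  93  93  94  9
[... 1046 characters left out ...]
 110 103  97  97  95  96  95  95  95  94  94  93  95 111 129
  150 150]
 [150 150 149 138 133 120  96 102  95  95  96  94  94  93 111 129 139 150
  150 151]
 [151 150 150 150 149 143 129 133 129 119 111 111 129 127 139 150 151 150
  150 151]
 [149 150 151 151 150 151 150 151 150 144 138 139 150 150 150 150 150 150
  150 150]
 [150 150 151 150 150 150 151 150 150 150 150 151 150 150 150 150 151 151
  150 150]
 [151 150 150 150 151 150 150 150 150 150 151 150 150 151 150 150 150 150
  149 151]
 [150 150 150 151 150 151 150 151 150 150 150 150 150 149 150 150 150 150
  150 150]]
[[268.70755849 220.59779443]
 [269.65989594 222.88955475]] [[306.42912629 210.44780028]
 [305.67370198 224.45691169]]
```

```bash
python3 -m jog '[[[0,0,0,0,0,0.164],[0,0,0,0,0,0.164],[0.025,-0.0487,0,0,0,0],[0.025,-0.0487,0,0,0,0],[0.025,-0.0487,0,0,0,0],[0.025,-0.0487,0,0,0,0],[0.025,-0.0487,0,0,0,0],[0.025,-0.0487,0,0,0,0],[0.025,-0.0487,0,0,0,0],[0.025,-0.0487,0,0,0,0],[0.025,-0.0487,0,0,0,0],[0.025,-0.0487,0,0,0,0]]]' 0.07 20; python3 -c "
from h import *
s=get_state();print(s['tool_pos'].round(4),R.from_quat(s['eef_rot']).as_matrix().round(3),s['contact_force'].round(2),s['q'].round(2))"
```

```text
clock: 1.9
tool_pos: [0.4523, -0.1031, 0.239]
eef_rot: [1.0, -0.0, 0.0, 0.0]
contact_force: [0.4, -0.7, 1.2]
opening: 0.793
finger_force: 0.0
[ 0.4523 -0.1031  0.239 ] [[ 1.    -0.     0.001]
 [-0.    -1.    -0.   ]
 [ 0.001  0.    -1.   ]] [ 0.38 -0.69  1.18] [ 0.15  0.48 -0.04  2.04  0.03  0.62 -1.48]
```

```bash
python3 -m jog '[[[0,0,0.057,0,0,0],[0,0,0.057,0,0,0],[0,0,0.057,0,0,0],[0,0,0.045,0,0,0],[0,0,0.012,0,0,0],[0,0,0,0,0,0]]]' 0.06; python3 -m jog '[[[0,0,0,0,0,0],[0,0,0,0,0,0],[0,0,0,0,0,0]]]' 0.03 15
```

```text
clock: 2.65
tool_pos: [0.4539, -0.1053, 0.0117]
eef_rot: [1.0, 0.0, -0.003, -0.001]
contact_force: [0.1, -1.0, 0.4]
opening: 0.684
finger_force: 0.0
clock: 3.02
tool_pos: [0.4542, -0.1055, 0.0134]
eef_rot: [1.0, -0.0, -0.002, -0.0]
contact_force: [-0.3, -0.6, 3.5]
opening: 0.542
finger_force: 15.0
```

```bash
python3 -m jog '[[[0,0,0,0,0,0],[0,0,0,0,0,0.1745],[0,0,0,0,0,0.1745],[0,0,0,0,0,0.1745],[0,0,0,0,0,0.1745],[0,0,0,0,0,0.1745],[0,0,0,0,0,0.1745],[0,0,0,0,0,0.1745],[0,0,0,0,0,0.1745],[0,0,0,0,0,0.1745]]]' 0.062; python3 -m jog '[[[0,0,0,0,0,0],[0,0,0,0,0,0],[0,0,0,0,0,0],[0,0,0,0,0,0]]]' 0.03 25
```

```text
clock: 4.28
tool_pos: [0.4538, -0.1053, 0.0127]
eef_rot: [-0.705, 0.709, 0.002, -0.001]
contact_force: [-0.3, 0.0, 0.2]
opening: 0.703
finger_force: 0.0
clock: 4.78
tool_pos: [0.4537, -0.1053, 0.0127]
eef_rot: [0.707, -0.707, -0.002, 0.001]
contact_force: [0.1, 0.1, 0.9]
opening: 0.529
finger_force: 25.0
```

```bash
python3 -m jog '[[[0,0,-0.052,0,0,0],[0,0,-0.052,0,0,0],[0,0,-0.053,0,0,0],[-0.039,-0.0306,0,0,0,0],[-0.039,-0.0306,0,0,0,0],[-0.039,-0.0306,0,0,0,0],[-0.039,-0.0306,0,0,0,0],[-0.039,-0.0306,0,0,0,0],[0,0,0,0,0,0],[0,0,0,0,0,0]]]';  python3 - <<'E'
from h import *
st=get_state();p=st['tool_pos'];print(p.round(4),R.from_quat(st['eef_rot']).as_matrix().round(4),st['contact_force'])
s,t=snapshot("scene"),snapshot("top")
B=cv2.resize(s["frame"][150:280,225:390],None,fx=4,fy=4,interpolation=cv2.INTER_CUBIC)
cv2.imwrite("pics/a1.png",B[:,:,::-1])
E
```

```text
clock: 6.02
tool_pos: [0.6066, 0.0888, 0.1687]
eef_rot: [0.707, -0.707, -0.002, 0.002]
contact_force: [-0.0, -0.8, -0.8]
opening: 0.53
finger_force: 25.0
[0.6066 0.0888 0.1687] [[ 0.e+00 -1.e+00 -6.e-03]
 [-1.e+00 -0.e+00 -2.e-04]
 [ 2.e-04  6.e-03 -1.e+00]] [-0.00526024 -0.84414653 -0.83134423]
```

View pics/a1.png

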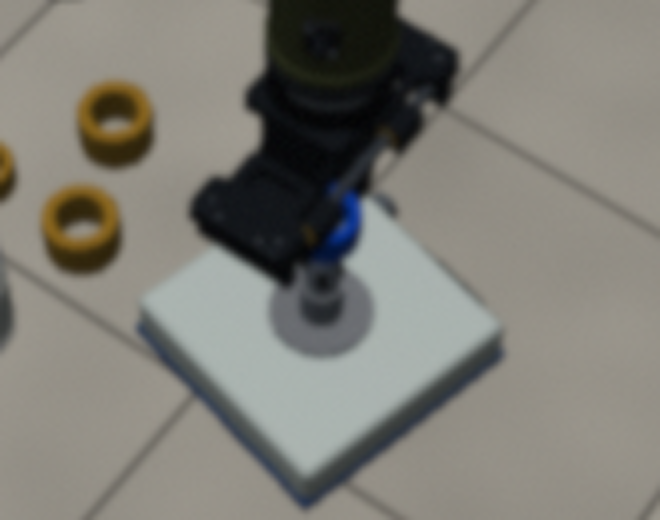

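The held spacer sits just above the stud (crop about (340,225), stud (322,285)), and the bystanders are clear. Now I'll lower it over the tip by feel.

```bash
cat > st.py <<'E'
from h import *
s=get_state();print(s['tool_pos'].round(4),R.from_quat(s['eef_rot']).as_rotvec().round(3),'F',s['contact_force'].round(2),'M',s['moment'].round(3),s['clock'])
E
python3 -m jog '[[[-0.001,0,0.01,0,0,0],[0,0,0.01,0,0,0],[0,0,0.008,0,0,0],[0,0,0.007,0,0,0],[0,0,0.006,0,0,0]]]';python3 st.py;python3 st.py
```

```text
clock: 6.75
tool_pos: [0.6067, 0.0902, 0.1275]
eef_rot: [-0.707, 0.707, 0.002, -0.002]
contact_force: [-2.0, -0.6, 0.6]
opening: 0.53
finger_force: 25.0
[0.6067 0.0902 0.1275] [ 2.219 -2.219 -0.007] F [-2.03 -0.57  0.61] M [-0.123  0.353  0.026] 6.75
[0.6067 0.0902 0.1275] [ 2.219 -2.219 -0.007] F [-2.03 -0.57  0.61] M [-0.123  0.353  0.026] 6.75
```

```bash
for i in 1; do python3 -m jog '[[[0,-0.002,0,0,0,0],[0,0,0,0,0,0]]]' >/dev/null; python3 st.py; python3 -m jog '[[[0,-0.0015,0,0,0,0],[0,0,0,0,0,0]]]'>/dev/null; python3 st.py; python3 -m jog '[[[0,0.0055,0,0,0,0],[0,0,0,0,0,0]]]'>/dev/null; python3 st.py;python3 -m jog '[[[0,0.0015,0,0,0,0],[0,0,0,0,0,0]]]'>/dev/null; python3 st.py; done
```

```text
[0.6072 0.0901 0.1272] [ 2.217 -2.218 -0.011] F [-5.23 -1.73 -3.83] M [-0.207  0.959 -0.034] 7.0
[0.608  0.0903 0.1273] [ 2.216 -2.217 -0.013] F [-6.15 -1.2  -1.58] M [-0.198  1.386  0.031] 7.25
[0.6061 0.0909 0.1287] [ 2.221 -2.221 -0.004] F [-1.43 -0.07 -0.75] M [ 0.045  0.224 -0.01 ] 7.5
[0.6044 0.0908 0.1285] [ 2.221 -2.22  -0.005] F [0.07 0.03 0.02] M [ 0.105 -0.059 -0.008] 7.75
```

```bash
for i in 1; do python3 -m jog '[[[0,0.002,0,0,0,0],[0,0,0,0,0,0]]]' >/dev/null; python3 st.py; python3 -m jog '[[[0,0.001,0,0,0,0],[0,0,0,0,0,0]]]'>/dev/null; python3 st.py; done
```

```text
[0.6023 0.0904 0.1284] [ 2.22  -2.22  -0.004] F [ 0.91 -0.71 -0.86] M [ 0.065 -0.38   0.038] 8.0
[0.6017 0.0903 0.1284] [ 2.221 -2.22  -0.003] F [ 3.4  -0.26 -1.38] M [-0.02  -0.804  0.05 ] 8.25
```

```bash
for i in 1; do python3 -m jog '[[[-0.0015,-0.0030,0,0,0,0],[0,0,0,0,0,0]]]' >/dev/null; python3 st.py; python3 -m jog '[[[-0.001,0,0,0,0,0],[0,0,0,0,0,0]]]'>/dev/null; python3 st.py; python3 -m jog '[[[0.0045,0,0,0,0,0],[0,0,0,0,0,0]]]' >/dev/null; python3 st.py; python3 -m jog '[[[0.001,0,0,0,0,0],[0,0,0,0,0,0]]]'>/dev/null; python3 st.py; done
```

```text
[0.6034 0.0917 0.128 ] [ 2.219 -2.219 -0.007] F [ 0.56 -1.14  0.34] M [-0.294 -0.178 -0.068] 8.5
[0.6034 0.0921 0.128 ] [ 2.218 -2.22  -0.005] F [ 0.43 -3.36 -1.85] M [-0.772 -0.194 -0.036] 8.75
[0.6034 0.0892 0.128 ] [ 2.22  -2.22  -0.009] F [ 0.38  0.56 -0.75] M [ 0.101 -0.026 -0.011] 9.0
[0.6037 0.0879 0.1281] [ 2.22  -2.219 -0.007] F [-0.83  0.39  0.51] M [ 0.12  -0.083  0.007] 9.25
```

```bash
for i in 1; do python3 -m jog '[[[0.001,-0.0008,0,0,0,0],[0,0,0,0,0,0]]]' >/dev/null; python3 st.py; python3 -m jog '[[[0.001,0,0,0,0,0],[0,0,0,0,0,0]]]'>/dev/null; python3 st.py;  done
```

```text
[0.6047 0.0865 0.1282] [ 2.22  -2.22  -0.006] F [ 1.08  0.1  -0.64] M [ 0.106 -0.04  -0.022] 9.5
[0.6045 0.0857 0.1281] [ 2.22  -2.22  -0.007] F [ 0.9   0.28 -0.5 ] M [ 0.158 -0.078  0.037] 9.75
```

```bash
for i in 1; do python3 -m jog '[[[0.001,0,0,0,0,0],[0,0,0,0,0,0]]]' >/dev/null; python3 st.py; python3 -m jog '[[[0.001,0,0,0,0,0],[0,0,0,0,0,0]]]'>/dev/null; python3 st.py;  done
```

```text
[0.6045 0.0852 0.128 ] [ 2.221 -2.219 -0.008] F [-0.72  1.27 -0.77] M [ 0.543 -0.192 -0.019] 10.0
[0.6045 0.0847 0.1279] [ 2.221 -2.219 -0.008] F [ 0.89  3.9  -0.67] M [ 1.04  -0.173  0.006] 10.25
```

```bash
python3 -m jog '[[[-0.0043,0,0,0,0,0],[0,0,0,0,0,0],[0,0,0.006,0,0,0],[0,0,0.006,0,0,0],[0,0,0.006,0,0,0],[0,0,0,0,0,0]]]' >/dev/null; python3 st.py; python3 -m jog '[[[0,0,0.002,0,0,0],[0,0,0.002,0,0,0],[0,0,0,0,0,0]]]'>/dev/null; python3 st.py
```

```text
[0.604  0.0878 0.1094] [ 2.219 -2.219 -0.007] F [-0.02 -0.14 -0.45] M [ 0.096 -0.029  0.046] 11.0
[0.6044 0.0879 0.1061] [ 2.22  -2.219 -0.006] F [-0.   -0.01 -0.78] M [ 0.162 -0.101 -0.007] 11.375
```

```bash
python3 -m jog '[[[-0.0005,0,0.001,0,0,0],[0,0,0.001,0,0,0],[0,0,0.001,0,0,0],[0,0,0,0,0,0]]]'>/dev/null; python3 st.py;python3 -m jog '[[[0,0,0.002,0,0,0],[0,0,0.002,0,0,0],[0,0,0,0,0,0]]]'>/dev/null; python3 st.py
```

```text
[0.6044 0.0884 0.103 ] [ 2.22  -2.219 -0.006] F [-0.09  0.33 -0.38] M [ 0.137 -0.043 -0.065] 11.875
[0.6043 0.0884 0.0989] [ 2.22  -2.219 -0.007] F [-0.1  -0.4  -0.63] M [ 0.137 -0.059 -0.005] 12.25
```

```bash
python3 -m jog '[[[0,0,0.005,0,0,0],[0,0,0.005,0,0,0],[0,0,0.005,0,0,0],[0,0,0.004,0,0,0],[0,0,0.002,0,0,0],[0,0,0,0,0,0]]]'>/dev/null; python3 st.py;python3 -m jog '[[[0,0,0.001,0,0,0],[0,0,0.001,0,0,0],[0,0,0,0,0,0]]]'>/dev/null; python3 st.py
```

```text
[0.6043 0.0884 0.078 ] [ 2.22  -2.22  -0.006] F [0.38 0.43 0.29] M [ 0.084 -0.062  0.035] 13.0
[0.6043 0.0884 0.0761] [ 2.22  -2.219 -0.006] F [ 0.32  0.02 -0.07] M [ 0.136 -0.045  0.014] 13.375
```

```bash
for i in 1; do python3 -m jog '[[[0,0,0.001,0,0,0],[0,0,0.001,0,0,0],[0,0,0,0,0,0]]]'>/dev/null; python3 st.py;python3 -m jog '[[[0,0,0.001,0,0,0],[0,0,0,0,0,0]]]'>/dev/null; python3 st.py;  python3 -m jog '[[[0,0,0.0005,0,0,0],[0,0,0,0,0,0]]]'>/dev/null; python3 st.py; done
```

```text
[0.6042 0.0884 0.074 ] [ 2.22  -2.219 -0.006] F [ 0.57  0.12 -0.49] M [ 0.108 -0.059 -0.011] 13.75
[0.6042 0.0884 0.073 ] [ 2.22  -2.219 -0.006] F [ 0.31  0.03 -0.17] M [ 0.133 -0.072 -0.001] 14.0
[0.6043 0.0884 0.0727] [ 2.22  -2.219 -0.006] F [-0.38 -0.08  0.21] M [ 0.128  0.054 -0.017] 14.25
```

```bash
for i in 1; do python3 -m jog '[[[0,0,0.0005,0,0,0],[0,0,0,0,0,0]]]'>/dev/null; python3 st.py;python3 -m jog '[[[0,0,0.0005,0,0,0],[0,0,0,0,0,0]]]'>/dev/null; python3 st.py; done
```

```text
[0.6044 0.0883 0.0727] [ 2.22  -2.22  -0.006] F [-1.36  0.1   4.46] M [ 0.228  0.276 -0.014] 14.5
[0.6043 0.0884 0.0727] [ 2.22  -2.22  -0.006] F [-3.33  1.49  8.25] M [ 0.273  0.582 -0.039] 14.75
```

```bash
python3 -m jog '[[[0,0,-0.001,0,0,0],[0,0,0,0,0,0],[0,0,0,0,0,0]]]' 0.066; python3 -m jog '[[[0,0,-0.01,0,0,0],[0,0,-0.026,0,0,0],[0,0,-0.026,0,0,0],[0,0,-0.03,0,0,0],[0.0508,0.0224,0,0,0,0],[0.0508,0.0224,0,0,0,0],[0.0508,0.0224,0,0,0,0],[0.0508,0.0224,0,0,0,0],[0.0508,0.0224,0,0,0,0],[0.0508,0.0224,0,0,0,0],[0.0508,0.0224,0,0,0,0],[0,0,0,0,0,0]]]' 0.07; python3 st.py
python3 - <<'E'
from h import *
s,t=snapshot("scene"),snapshot("top")
print(blob(s["frame"],"dark",(241,142),13)[0])
A=cv2.resize(t["frame"][185:255,235:310],None,fx=5,fy=5,interpolation=cv2.INTER_CUBIC)
B=cv2.resize(s["frame"][185:255,265:340],None,fx=5,fy=5,interpolation=cv2.INTER_CUBIC)
cv2.imwrite("pics/sp.png",np.hstack([A,B])[:,:,::-1])
E
```

```text
clock: 15.12
tool_pos: [0.6042, 0.0884, 0.0723]
eef_rot: [0.707, -0.707, -0.002, 0.001]
contact_force: [0.7, -0.4, -0.6]
opening: 0.751
finger_force: 0.0
clock: 16.62
tool_pos: [0.4454, -0.273, 0.1665]
eef_rot: [-0.704, 0.71, 0.0, -0.003]
contact_force: [0.5, 0.7, -0.0]
opening: 0.794
finger_force: 0.0
[ 0.4454 -0.273   0.1665] [ 2.207 -2.228 -0.   ] F [ 0.52  0.75 -0.04] M [ 0.154 -0.12  -0.05 ] 16.625
(241.24028906955735, 142.16440831074976)
```

View pics/sp.png

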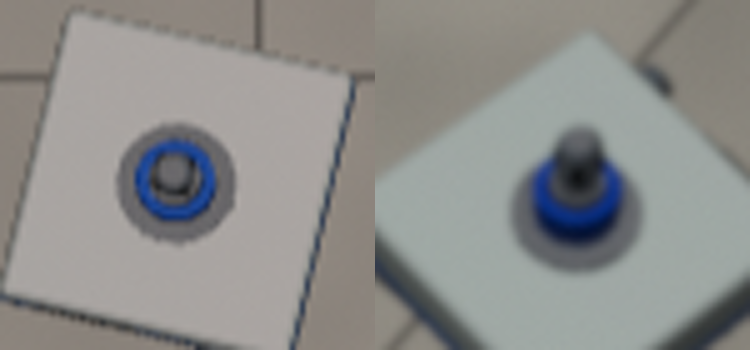

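The spacer is home on the disc: left pane (175,180), right pane (577,197). Next is the washer.

```bash
python3 -m jog '[[[-0.003,-0.001,0.05,0,0,0],[0,0,0.05,0,0,0],[0,0,0.04,0,0,0],[0,0,0,0,0,0],[0,0,0,0,0,0]]]'; python3 st.py
```

```text
clock: 17.35
tool_pos: [0.4492, -0.264, 0.0261]
eef_rot: [0.708, -0.707, -0.001, 0.001]
contact_force: [0.8, -0.5, 0.4]
opening: 0.792
finger_force: 0.0
[ 0.4492 -0.264   0.0261] [ 2.221 -2.218 -0.004] F [ 0.83 -0.46  0.4 ] M [ 0.11  -0.095 -0.005] 17.35
```

```bash
python3 -m jog '[[[0.0032,0.001,0.012,0,0,0],[0,0,0.009,0,0,0],[0,0,0,0,0,0]]]'; python3 -m jog '[[[0,0,0,0,0,0],[0,0,0,0,0,0],[0,0,0,0,0,0]]]' 0.03 15; python3 st.py
```

```text
clock: 17.73
tool_pos: [0.447, -0.2672, 0.0036]
eef_rot: [-0.707, 0.707, 0.002, -0.001]
contact_force: [-0.3, -0.2, -0.4]
opening: 0.794
finger_force: 0.0
clock: 18.1
tool_pos: [0.4472, -0.2674, 0.0041]
eef_rot: [0.707, -0.707, -0.002, 0.001]
contact_force: [0.4, -0.3, 0.4]
opening: 0.611
finger_force: 15.0
[ 0.4472 -0.2674  0.0041] [ 2.22  -2.219 -0.006] F [ 0.39 -0.34  0.4 ] M [ 0.125  0.025 -0.043] 18.1
```

```bash
python3 -m jog '[[[0,0,0,0,0,0],[0,0,0,0,0,-0.1745],[0,0,0,0,0,-0.1745],[0,0,0,0,0,-0.1745],[0,0,0,0,0,-0.1745],[0,0,0,0,0,-0.1745],[0,0,0,0,0,-0.1745],[0,0,0,0,0,-0.1745],[0,0,0,0,0,-0.1745],[0,0,0,0,0,-0.1745]]]' 0.067; python3 -m jog '[[[0,0,0,0,0,0],[0,0,0,0,0,0],[0,0,0,0,0,0],[0,0,0,0,0,0]]]' 0.03 30; python3 st.py
```

```text
clock: 19.35
tool_pos: [0.4473, -0.2674, 0.004]
eef_rot: [1.0, 0.003, -0.002, -0.0]
contact_force: [-0.7, -0.2, 0.3]
opening: 0.763
finger_force: 0.0
clock: 19.85
tool_pos: [0.4473, -0.2675, 0.004]
eef_rot: [1.0, -0.0, -0.002, -0.0]
contact_force: [0.4, -0.5, 1.1]
opening: 0.589
finger_force: 30.0
[ 0.4473 -0.2675  0.004 ] [-3.141e+00  2.000e-03  7.000e-03] F [ 0.37 -0.53  1.11] M [-0.019  0.034  0.015] 19.85
```

```bash
python3 -m jog '[[[0,0,-0.052,0,0,0],[0,0,-0.052,0,0,0],[0,0,-0.052,0,0,0],[0.0224,-0.0508,0,0,0,0],[0.0224,-0.0508,0,0,0,0],[0.0224,-0.0508,0,0,0,0],[0.0224,-0.0508,0,0,0,0],[0.0224,-0.0508,0,0,0,0],[0.0224,-0.0508,0,0,0,0],[0.0224,-0.0508,0,0,0,0],[0,0,0,0,0,0],[0,0,0,0,0,0]]]'; python3 st.py
```

```text
clock: 21.35
tool_pos: [0.604, 0.0874, 0.1592]
eef_rot: [1.0, -0.0, -0.003, 0.0]
contact_force: [-0.1, -1.1, -0.3]
opening: 0.587
finger_force: 30.0
[0.604  0.0874 0.1592] [ 3.142e+00 -1.000e-03 -9.000e-03] F [-0.14 -1.11 -0.3 ] M [-0.101 -0.015 -0.019] 21.35
```

```bash
python3 -m jog '[[[0.0004,-0.001,0.008,0,0,0],[0,0,0.012,0,0,0],[0,0,0.012,0,0,0],[0,0,0.012,0,0,0],[0,0,0.008,0,0,0],[0,0,0.004,0,0,0],[0,0,0,0,0,0]]]'; python3 st.py
```

```text
clock: 22.22
tool_pos: [0.6049, 0.0891, 0.1034]
eef_rot: [1.0, -0.0, -0.002, -0.0]
contact_force: [-0.3, -0.2, -1.0]
opening: 0.588
finger_force: 30.0
[0.6049 0.0891 0.1034] [-3.141  0.     0.007] F [-0.33 -0.24 -0.97] M [ 0.046  0.011 -0.02 ] 22.225
```

```bash
python3 -m jog '[[[-0.0005,0.0006,0.002,0,0,0],[0,0,0.002,0,0,0],[0,0,0,0,0,0]]]'>/dev/null; python3 st.py; python3 -m jog '[[[0,0,0.001,0,0,0],[0,0,0.001,0,0,0],[0,0,0.001,0,0,0],[0,0,0,0,0,0]]]'>/dev/null; python3 st.py
```

```text
[0.6044 0.0886 0.0996] [-3.141  0.     0.007] F [ 0.35 -0.19 -0.38] M [ 0.001 -0.013 -0.011] 22.6
[0.6043 0.0885 0.0965] [-3.141  0.     0.007] F [-0.35 -0.15 -0.27] M [ 0.063 -0.008 -0.014] 23.1
```

```bash
python3 -m jog '[[[0,0,0.001,0,0,0],[0,0,0.001,0,0,0],[0,0,0.001,0,0,0],[0,0,0.001,0,0,0],[0,0,0,0,0,0]]]'>/dev/null; python3 st.py; python3 -m jog '[[[0,0,0.001,0,0,0],[0,0,0.0008,0,0,0],[0,0,0,0,0,0]]]'>/dev/null; python3 st.py;python3 -m jog '[[[0,0,0.0007,0,0,0],[0,0,0,0,0,0]]]'>/dev/null; python3 st.py;python3 -m jog '[[[0,0,0.0007,0,0,0],[0,0,0,0,0,0]]]'>/dev/null; python3 st.py
```

```text
[0.6043 0.0885 0.0925] [-3.141  0.     0.007] F [ 0.11 -0.34 -0.52] M [-0.013 -0.041  0.016] 23.725
[0.6043 0.0886 0.0907] [-3.141  0.     0.007] F [-0.76  0.37 -0.42] M [0.039 0.036 0.031] 24.1
[0.6044 0.0885 0.0901] [-3.141  0.     0.007] F [-0.33 -0.34  0.11] M [ 0.05  -0.013  0.045] 24.35
[0.6044 0.0885 0.09  ] [-3.14   0.     0.007] F [-1.66 -0.09  4.19] M [0.062 0.342 0.019] 24.6
```

```bash
python3 -m jog '[[[0,0,-0.0007,0,0,0],[0,0,0,0,0,0],[0,0,0,0,0,0]]]' 0.07; python3 -m jog '[[[0,0,-0.01,0,0,0],[0,0,-0.03,0,0,0],[0,0,-0.03,0,0,0],[0,0,-0.03,0,0,0],[0.0055,0.0464,0,0,0,0],[0.0055,0.0464,0,0,0,0],[0.0055,0.0464,0,0,0,0],[0.005,0.0464,0,0,0,0],[0.005,0.0464,0,0,0,0],[0.005,0.0464,0,0,0,0],[0,0,0,0,0,0],[0,0,0,0,0,0]]]' 0.058; python3 st.py
python3 - <<'E'
from h import *
s,t=snapshot("scene"),snapshot("top")
for d,c in((t,(339,175)),(s,(215,211))):
    b=blob(d["frame"],"blue",c,14);print(b[0],plane(d,b[0],.12).round(4))
A=cv2.resize(t["frame"][185:255,235:310],None,fx=5,fy=5,interpolation=cv2.INTER_CUBIC)
B=cv2.resize(s["frame"][185:255,265:340],None,fx=5,fy=5,interpolation=cv2.INTER_CUBIC)
cv2.imwrite("pics/wa.png",np.hstack([A,B])[:,:,::-1])
E
```

```text
clock: 24.98
tool_pos: [0.6044, 0.0886, 0.0899]
eef_rot: [1.0, -0.0, -0.002, -0.0]
contact_force: [-0.3, -0.4, 0.2]
opening: 0.794
finger_force: 0.0
clock: 26.48
tool_pos: [0.6363, -0.1891, 0.1899]
eef_rot: [1.0, 0.0, -0.002, -0.001]
contact_force: [0.6, 0.8, -0.6]
opening: 0.662
finger_force: 0.0
[ 0.6363 -0.1891  0.1899] [-3.139 -0.     0.007] F [ 0.6   0.78 -0.58] M [ 0.116  0.006 -0.032] 26.475
(339.27683615819205, 175.00645682001613) [[ 0.7336 -0.1141  0.12  ]]
(213.77368040491683, 210.4164859002169) [[ 0.7392 -0.1096  0.12  ]]
```

View pics/wa.png

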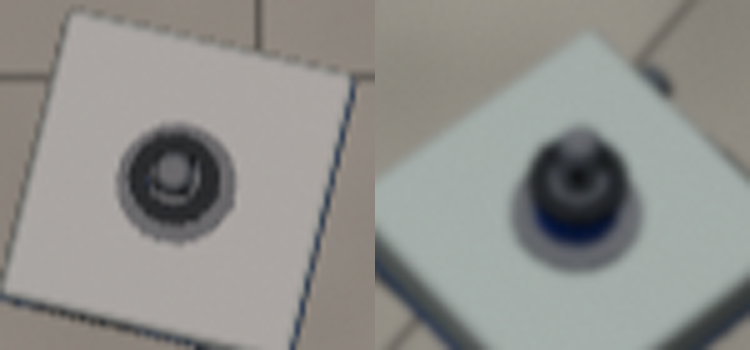

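The washer is home: dark ring at left pane (173,178), right pane (578,175). Next is the bushing.

```bash
python3 -m jog '[[[0,0.001,0.05,0,0,0],[0,0,0.05,0,0,0],[0,0,0.04,0,0,0],[0,0,0.03,0,0,0],[0,0,0.014,0,0,0],[0,0,0,0,0,0],[0,0,0,0,0,0]]]'; python3 st.py;  python3 -m jog '[[[0,0,0,0,0,0],[0,0,0,0,0,0],[0,0,0,0,0,0],[0,0,0,0,0,0]]]' 0.025 25; python3 st.py
```

```text
clock: 27.45
tool_pos: [0.6366, -0.1909, 0.0072]
eef_rot: [1.0, 0.0, -0.001, -0.0]
contact_force: [-0.3, -0.2, -0.4]
opening: 0.66
finger_force: 0.0
[ 0.6366 -0.1909  0.0072] [-3.141e+00 -0.000e+00  3.000e-03] F [-0.32 -0.24 -0.38] M [ 0.056 -0.043  0.019] 27.45
clock: 27.95
tool_pos: [0.6361, -0.1905, 0.0068]
eef_rot: [1.0, -0.0, -0.002, -0.001]
contact_force: [-1.2, 1.5, 6.4]
opening: 0.474
finger_force: 25.0
[ 0.6361 -0.1905  0.0068] [-3.14   0.     0.005] F [-1.17  1.48  6.45] M [ 0.405  0.173 -0.072] 27.95
```

```bash
python3 -m jog '[[[0,0,-0.012,0,0,0],[-0.01,0.03,0,0,0,0],[-0.01,0.03,0,0,0,0],[-0.01,0.03,0,0,0,0],[0,0,0,0,0,0],[0,0,0.006,0,0,0],[0,0,0.0055,0,0,0],[0,0,0,0,0,0]]]'; python3 st.py;  python3 -m jog '[[[0,0,0,0,0,0],[0,0,0,0,0,0],[0,0,0,0,0,0.1745],[0,0,0,0,0,0.1745],[0,0,0,0,0,0.1745],[0,0,0,0,0,0.1745],[0,0,0,0,0,0.1745],[0,0,0,0,0,0.1745],[0,0,0,0,0,0.1745],[0,0,0,0,0,0.1745],[0,0,0,0,0,0.1745]]]' 0.056; python3 -m jog '[[[0,0,0,0,0,0],[0,0,0,0,0,0],[0,0,0,0,0,0],[0,0,0,0,0,0]]]' 0.025 58;python3 st.py
```

```text
clock: 28.95
tool_pos: [0.6061, -0.2788, 0.0068]
eef_rot: [1.0, 0.001, -0.002, -0.001]
contact_force: [-1.3, 1.9, 5.9]
opening: 0.475
finger_force: 25.0
[ 0.6061 -0.2788  0.0068] [-3.139e+00 -3.000e-03  7.000e-03] F [-1.26  1.94  5.87] M [ 0.333  0.336 -0.003] 28.95
clock: 30.32
tool_pos: [0.6057, -0.2803, 0.0059]
eef_rot: [-0.705, 0.709, 0.002, -0.001]
contact_force: [0.7, -0.2, -0.2]
opening: 0.638
finger_force: 0.0
clock: 30.82
tool_pos: [0.6054, -0.2807, 0.0061]
eef_rot: [0.707, -0.707, -0.002, 0.001]
contact_force: [-0.1, 0.7, -2.0]
opening: 0.457
finger_force: 57.9
[ 0.6054 -0.2807  0.0061] [ 2.221 -2.219 -0.007] F [-0.12  0.68 -1.96] M [ 0.182 -0.054  0.015] 30.825
```

```bash
python3 -m jog '[[[0,0,-0.05,0,0,0],[0,0,-0.05,0,0,0],[0,0,-0.05,0,0,0],[-0.0527,0,0,0,0,0],[-0.0527,0,0,0,0,0],[-0.0527,0,0,0,0,0],[-0.0527,0,0,0,0,0],[-0.0527,0,0,0,0,0],[-0.0527,0.0009,0,0,0,0],[-0.0527,0,0,0,0,0],[0,0,0,0,0,0],[0,0,0,0,0,0]]]'; python3 -m jog '[[[0,0,0,0,0,0],[0,0,0,0,0,0]]]'; python3 st.py
```

```text
clock: 32.33
tool_pos: [0.6051, 0.0872, 0.1567]
eef_rot: [0.707, -0.707, -0.001, 0.002]
contact_force: [-0.2, -0.5, -1.4]
opening: 0.463
finger_force: 57.9
clock: 32.58
tool_pos: [0.6053, 0.0863, 0.1569]
eef_rot: [-0.706, 0.708, 0.002, -0.001]
contact_force: [0.0, -0.2, -2.0]
opening: 0.455
finger_force: 57.9
[0.6053 0.0863 0.1569] [ 2.217 -2.222 -0.005] F [ 0.02 -0.22 -1.96] M [ 0.073 -0.086  0.005] 32.575
```

```bash
python3 -m jog '[[[-0.0022,0.0009,0.006,0,0,0],[0,0,0.006,0,0,0],[0,0,0.004,0,0,0],[0,0,0,0,0,0],[0,0,0,0,0,0]]]'>/dev/null; python3 st.py
```

```text
[0.6043 0.0901 0.1407] [ 2.22  -2.22  -0.006] F [ 0.2   0.12 -1.75] M [ 0.062 -0.036  0.054] 33.2
```

```bash
python3 -m jog '[[[0.0014,0,0.001,0,0,0],[0,0,0.001,0,0,0],[0,0,0,0,0,0]]]'>/dev/null; python3 st.py; python3 -m jog '[[[0,0,0.001,0,0,0],[0,0,0.001,0,0,0],[0,0,0.001,0,0,0],[0,0,0,0,0,0]]]'>/dev/null; python3 st.py
```

```text
[0.6041 0.0888 0.1386] [ 2.22  -2.22  -0.006] F [ 0.44 -0.31 -0.72] M [ 0.109 -0.019  0.026] 33.575
[0.6041 0.0888 0.1355] [ 2.22  -2.219 -0.006] F [-0.35 -0.04 -1.04] M [ 0.094 -0.071 -0.002] 34.075
```

```bash
python3 -m jog '[[[0.0003,-0.0003,0.001,0,0,0],[0,0,0.001,0,0,0],[0,0,0,0,0,0]]]'>/dev/null; python3 st.py; python3 -m jog '[[[0,0,0.001,0,0,0],[0,0,0.001,0,0,0],[0,0,0,0,0,0]]]'>/dev/null; python3 st.py; python3 -m jog '[[[0,0,0.001,0,0,0],[0,0,0.001,0,0,0],[0,0,0,0,0,0]]]'>/dev/null; python3 st.py
```

```text
[0.6044 0.0885 0.1335] [ 2.22  -2.22  -0.006] F [ 0.39  0.9  -2.58] M [ 0.104 -0.115 -0.04 ] 34.45
[0.6044 0.0884 0.1316] [ 2.22  -2.22  -0.006] F [ 0.3  -0.33 -1.83] M [ 0.131 -0.084  0.004] 34.825
[0.6044 0.0884 0.1295] [ 2.22  -2.219 -0.006] F [-0.31  0.16 -1.79] M [ 0.062 -0.088 -0.02 ] 35.2
```

```bash
python3 -m jog '[[[0,0,0.001,0,0,0],[0,0,0.001,0,0,0],[0,0,0.001,0,0,0]]]'>/dev/null; python3 st.py; python3 -m jog '[[[0,0,0.001,0,0,0],[0,0,0.001,0,0,0],[0,0,0.001,0,0,0]]]'>/dev/null; python3 st.py; python3 -m jog '[[[0,0,0.001,0,0,0],[0,0,0.001,0,0,0],[0,0,0.001,0,0,0]]]'>/dev/null; python3 st.py
```

```text
[0.6044 0.0884 0.1266] [ 2.22  -2.22  -0.006] F [-0.66 -0.8  -0.24] M [ 0.007 -0.064 -0.016] 35.575
[0.6047 0.0875 0.1242] [ 2.219 -2.22  -0.004] F [ 0.58 -2.39  3.87] M [-0.404  0.146 -0.02 ] 35.95
[0.6048 0.0876 0.1215] [ 2.219 -2.221 -0.004] F [-1.79 -2.46  8.61] M [-0.432  0.4   -0.012] 36.325
```

```bash
python3 -m jog '[[[0.0004,0,0.001,0,0,0],[0,0,0.001,0,0,0],[0,0,0.001,0,0,0],[0,0,0.001,0,0,0]]]'>/dev/null; python3 st.py; python3 -m jog '[[[0,0,0.001,0,0,0],[0,0,0.001,0,0,0],[0,0,0.001,0,0,0],[0,0,0.001,0,0,0]]]'>/dev/null; python3 st.py; python3 -m jog '[[[0,0,0.001,0,0,0],[0,0,0.001,0,0,0],[0,0,0.001,0,0,0],[0,0,0.001,0,0,0]]]'>/dev/null; python3 st.py
```

```text
[0.6049 0.0875 0.1178] [ 2.22  -2.221 -0.004] F [-1.67 -1.91  9.2 ] M [-0.308  0.463  0.032] 36.825
[0.605  0.0875 0.114 ] [ 2.22  -2.221 -0.004] F [-3.47 -2.28 11.3 ] M [-0.306  0.547 -0.026] 37.325
[0.605  0.0875 0.11  ] [ 2.22  -2.221 -0.004] F [-2.   -1.99 11.24] M [-0.248  0.455 -0.017] 37.825
```

```bash
python3 -m jog '[[[0,0,0.001,0,0,0],[0,0,0.001,0,0,0],[0,0,0.001,0,0,0],[0,0,0.001,0,0,0],[0,0,0.001,0,0,0]]]'>/dev/null; python3 st.py; python3 -m jog '[[[0,0,0.001,0,0,0],[0,0,0.001,0,0,0],[0,0,0.0005,0,0,0]]]'>/dev/null; python3 st.py; python3 -m jog '[[[0,0,0.0005,0,0,0]]]'>/dev/null; python3 st.py; python3 -m jog '[[[0,0,0.0005,0,0,0]]]'>/dev/null; python3 st.py
```

```text
[0.605  0.0875 0.105 ] [ 2.22  -2.221 -0.004] F [-2.03 -1.87 10.64] M [-0.303  0.463  0.007] 38.45
[0.605  0.0875 0.1024] [ 2.22  -2.221 -0.004] F [-1.83 -1.24  9.97] M [-0.27   0.376 -0.022] 38.825
[0.605  0.0875 0.1019] [ 2.22  -2.221 -0.004] F [-1.75 -1.48  9.65] M [-0.255  0.423 -0.102] 38.95
[0.605  0.0876 0.1014] [ 2.22  -2.221 -0.004] F [-1.77 -2.06  9.13] M [-0.252  0.419  0.01 ] 39.075
```

```bash
for i in 1; do python3 -m jog '[[[0,0,0.0005,0,0,0],[0,0,0,0,0,0]]]'>/dev/null; python3 st.py;python3 -m jog '[[[0,0,0.0005,0,0,0],[0,0,0,0,0,0]]]'>/dev/null; python3 st.py; done
```

```text
[0.605  0.0875 0.1008] [ 2.22  -2.221 -0.004] F [-1.82 -1.78  8.6 ] M [-0.319  0.399  0.074] 39.325
[0.605  0.0875 0.1008] [ 2.22  -2.221 -0.004] F [-2.91 -2.6  12.23] M [-0.206  0.584  0.042] 39.575
```

```bash
python3 -m jog '[[[0,0,0.0005,0,0,0],[0,0,0,0,0,0]]]'>/dev/null; python3 st.py;python3 -m jog '[[[0,0,0.0002,0,0,0],[0,0,0,0,0,0]]]'>/dev/null; python3 st.py
```

```text
[0.605  0.0875 0.1008] [ 2.22  -2.222 -0.004] F [-3.92 -1.78 16.36] M [-0.187  0.85   0.017] 39.825
[0.605  0.0875 0.1008] [ 2.22  -2.222 -0.004] F [-4.45 -1.95 17.03] M [-0.255  0.841 -0.034] 40.075
```

```bash
python3 -m jog '[[[0,0,0.0001,0,0,0],[0,0,0,0,0,0],[0,0,0,0,0,0],[0,0,0,0,0,0]]]'>/dev/null; python3 st.py;python3 -m jog '[[[0,0,0,0,0,0],[0,0,0,0,0,0],[0,0,0,0,0,0],[0,0,0,0,0,0]]]'>/dev/null; python3 st.py
```

```text
[0.605  0.0875 0.1007] [ 2.22  -2.222 -0.004] F [-4.56 -2.07 16.95] M [-0.129  0.964  0.038] 40.575
[0.605  0.0876 0.1007] [ 2.221 -2.222 -0.004] F [-4.23 -1.2  17.9 ] M [-0.134  0.91  -0.002] 41.075
```

```bash
python3 -m jog '[[[0,0,-0.0012,0,0,0],[0,0,0,0,0,0]]]' >/dev/null; python3 st.py; python3 -m jog '[[[0,0,0,0,0,0],[0,0,0,0,0,0],[0,0,0,0,0,0],[0,0,0,0,0,0]]]' 0.07; python3 -m jog '[[[0,0,-0.01,0,0,0],[0,0,-0.03,0,0,0],[0,0,-0.05,0,0,0],[0,0,-0.03,0,0,0],[0.05,0.02,0,0,0,0],[0.05,0.02,0,0,0,0],[0.05,0.02,0,0,0,0],[0.05,0.02,0,0,0,0],[0.05,0.02,0,0,0,0],[0,0,0,0,0,0],[0,0,0,0,0,0]]]'
python3 - <<'E'
from h import *
s,t=snapshot("scene"),snapshot("top")
A=cv2.resize(t["frame"][185:255,235:310],None,fx=5,fy=5,interpolation=cv2.INTER_CUBIC)
B=cv2.resize(s["frame"][185:255,265:340],None,fx=5,fy=5,interpolation=cv2.INTER_CUBIC)
cv2.imwrite("pics/bu.png",np.hstack([A,B])[:,:,::-1])
# brass top outline check: silhouette in scene vs predicted from home heights
print(blob(s["frame"],"brass",(306,212),16)[0], proj(s,[[.6033,.0904,.109]]), proj(t,[[.603,.0885,.109]]), blob(t["frame"],"brass",(269,220),14)[0])
E
```

```text
[0.605  0.0875 0.1008] [ 2.22  -2.221 -0.004] F [-1.75 -2.15  9.54] M [-0.219  0.4   -0.045] 41.325
clock: 41.82
tool_pos: [0.6042, 0.0884, 0.0993]
eef_rot: [0.707, -0.707, -0.002, 0.001]
contact_force: [0.4, -0.1, -0.3]
opening: 0.794
finger_force: 0.0
clock: 43.2
tool_pos: [0.5053, -0.1615, 0.22]
eef_rot: [0.707, -0.707, -0.002, 0.001]
contact_force: [1.0, 0.6, 0.2]
opening: 0.791
finger_force: 0.0
(304.96561604584525, 216.2531041069723) [[305.58356631 215.84851514]] [[269.53356184 220.30163575]] (269.0489583333333, 219.109375)
```

View pics/bu.png

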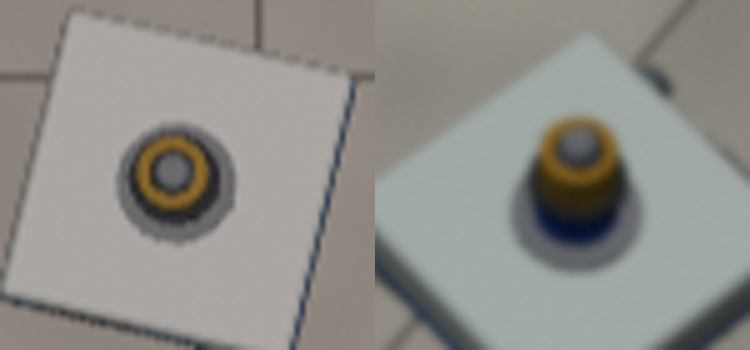

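The bushing is bedded on the washer over the spacer, with the stud standing proud of it: left pane (173,173), right pane (578,170). The arm is clear, so I'm handing the job in.

```bash
python3 -c "
from plant import *
print(finish_job())"
```

```text
the job is handed in; nothing more can be done
None
```

The mount is rebuilt and handed in at about 43 s: spacer, washer and the smallest bushing are each fully home in that order, the bushing was held down at 17–18 N (the highest reading on the stack) for about a second and released, and nothing else was touched.

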